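# Pin and clamp the plaster mould press

## Task

Close the clamp on the plaster press mould: swing its hinged bar into the fork until it stops, push the long headed pin from the rack down through fork and bar until it is fully home, then turn the wing handle on the bar clockwise until the pad below meets the mould and is snug, without cranking it down hard. Do not knock over the two unfired cups, and leave the short pin in its rack.

Things in the scene. Friction and masses are not known exactly. Their poses are not given: they have to be found in the camera images.
- clamp_bar (a joint): Hinge of the press's flat level steel bar, rad: 0 = home in the fork against its stop, holes aligned; grows as the free end swings away (clockwise from above). Starts 0.4 to 0.75. Friction (1 N at the knob) holds it where it is left. Bar 36 mm wide, 115 to 130 mm above the table. From the pivot: screw at 120 mm, 19.5 mm pin eye at 240 mm, knob at 310 mm.
- bar_pivot (a point): Vertical hinge axis of the bar, at the bar's top face (130 mm above the table). This is a point on the fixed press frame: its y axis points from the pivot to the fork hole (240 mm), its x axis is the side to which the bar opens.
- bar_knob (a point): Centre of the black upright grip knob at the free end of the bar: a round post 22 mm in diameter, 42 mm tall (130 to 172 mm above the table; this point at 151 mm). It moves on a 310 mm radius about the pivot.
- fork_seat (a point): Centre of the hole in the top of the press's fork, 148 mm above the table, where the pin's flange seats; z up, x and y as bar_pivot. Two level tines, 50 mm wide, 15 mm thick (97 to 112 and 133 to 148 mm up) take the bar's eye between them; a column joins them, centred 38 mm from the hole on the -x side; open to +x. Vertical holes 19.5 mm in diameter.
- catch: Small spring catch under the fork's lower tine, 60 mm below fork_seat, origin at the centre of its 12 mm ball. It reaches 3 mm into the pin's path, so the last 20 mm or so of the pin must be pushed (about 3 to 12 N): it does not drop home by itself.
- long_pin_center (a point): Middle of the long steel pin (141 mm, about 200 g), on its axis, 70.5 mm above its nose; z runs along the pin to its grip. From the bottom: 12 mm tapered nose (8 to 16 mm wide) and 16 mm round shank, together 95 mm; flange 36 mm wide, 6 mm thick; round grip 24 mm wide, 40 mm tall. It stands nose down, 50 mm deep in the rack, this point 80.5 mm above the table; may lean a little.
- pin_flange (a point): Centre of the underside of the long pin's flange, on the pin's axis, 24.5 mm above point long_pin_center and 95 mm above the nose; z along the pin towards its grip.
- short_pin_center (a point): Middle of the short pin (not wanted, 98 mm long, otherwise of the same shape; this point 49 mm above its nose). It stands in the other hole of the rack, 100 mm from the long pin, 43 mm lower at the top. The rack is a fixed dark wooden block 180 x 70 x 60 mm; which pin stands in which hole varies.
- screw_handle (a joint): Turn of the wing handle about its vertical axis on the bar, rad; grows as it is turned clockwise seen from above, up to 4.0. Starts 0 to 0.7. Each rad lowers the pad 3.5 mm; the handle itself stays at its height. Friction 0.15 N m; it stays where it is left (with over 43 N on the pad it backs off to that when let go).
- handle_grip (a point): Centre of the wing of the screw handle, 158 mm above the table: an upright flat 70 mm long (along its x axis), 12 mm thick (along its y axis) and 30 mm tall (143 to 173 mm), on the bar, 120 mm from the pivot. To turn, grip it across its 12 mm thickness.
- pad: Round rubber pad, 48 mm wide, under the bar on the screw's axis; origin at the centre of its underside, 92 mm above the table at screw_handle = 0. Once it meets the mould it gives 1 mm per 15 N, so the force grows by 52 N per rad of handle. Snug is about 10 to 40 N (0.2 to 0.8 rad past first touch); 100 N is too much.
- mould: White plaster two-part mould, 130 x 130 x 70 mm, 1.6 kg, lying between low cleats on the press's base plate (15 mm thick); origin at the centre of its underside, its top 70 mm higher, 85 mm above the table. The bar passes over it.
- cup_a_center (a point): Centre of an unfired clay cup, 72 mm in diameter, 80 mm high, standing on the table; must not be knocked over.
- cup_b_center (a point): Centre of a second such cup.
Things that resemble listed ones, but are neither listed nor needed, are in the scene too. Leave any orange, pink or yellow look-alike of the part that bears long_pin_center alone.

How it is judged:
By the outcome, as a careful person would: the job done as asked, in the order asked, and still so for the second after the job is handed in, with the robot touching nothing.
It also fails if it takes over 72 s, if anything falls off the work surface, if the arm or the gripper's body presses on something with over 40 N, if the wrist force passes 120 N, or if a joint passes its speed limit or range.

## Robot

A 6-joint arm with a two-finger parallel gripper is mounted at the origin on the work surface. World frame = base frame: x ahead of the robot, y to its left, z up, the work surface at z = 0. Lengths are in m, angles in rad, forces in N, time in s.
With the tool pointing down it reaches from about 0.2 to 0.875 m from the base axis. Payload 3.4 kg.
Tool frame: the origin (TCP) lies between the finger pads; the fingertips stand 25 mm ahead of it and the grasp point (between the pads) lies 6 mm ahead of it (r.nose_length is the z of the fingertips in the tool frame, in m); z points along the fingers, x is the direction in which the jaws open and shut, and the axes are right-handed (so a half turn about z gives the same grasp; the last joint's range is limited). The gripper opens to 94 mm and grips with 3 to 60 N. Pads are 16 mm wide; open, the fingers measure 119 mm over their backs; the gripper's body (75 mm by 177 mm) begins 78 mm behind the grasp point.
Start: joints at [1.2, 0.276, 1.505, -0, 1.361, -0.121], TCP at [0.142, 0.557, 0.23] pointing down, gripper open.
Joint ranges: [-2.89, 2.89], [-0.75, 2.08], [0.22, 2.7], [-1.18, 4.32], [0.11, 2.71], [-2.7, 2.7]. Speed limits (rad/s): [2.57, 2.57, 3.14, 3.14, 3.14, 3.14].

## Interface

Orientations are given as a unit quaternion [w, x, y, z].
In Python, from plant import r, gripper_to, inverse_kinematics, vision, models, telemetry gives the robot as it stands. Calls block until the motion is done:
- r.move_to(position, orientation): joint-space move of the TCP to a pose.
- r.move_l(position, rot=None, vel=0.15, guard=None): straight line of the TCP; rot=None keeps the orientation; vel is the mean speed in m/s. With guard (N) it stops when the force on the tool has changed by that much, and returns True; else False.
- r.movej(angles): joint-space move.
- gripper_to(opening, f_grip=None): finger opening in m; f_grip is the grip in N (None keeps the last); returns when the fingers have stopped.
- r.hold(seconds).
- inverse_kinematics(position, orientation): joint angles nearest the present ones, or None.
- vision.snapshot(name): name is "side" or "top" or "wrist"; returns the picture (480x640x3 uint8, red, green, blue); there is no depth.
- vision.get_calibration(name): a dict with "fx", "fy", "cx", "cy" (pixels), "position" and "orientation" of the camera in the world. Camera axes: x right, y down, z forward; pixel columns grow to the right and rows downward; lengths in m; the calibration is good to about 2 mm. A picture is of the moment at which its call begins: read the wrist's pose just before it. get_calibration takes no time and is no camera call; for the wrist camera it gives the pose at the moment of the call.
A pose or a line that the arm cannot do raises r.PlanningError and nothing moves.
- r.sign_off(): hands the job in, once; it reports no verdict.
Trained networks look in the newest picture that a camera, given by its name, has taken for a name from the list of things; names that differ only in an ending like _2 or _b are one class to them, and where a whole thing is asked for, a point or a joint stands for the part that bears it (a point fixed in the world has none). Each returns a list of dicts, best first, with "score" (0 to 1); they miss things now and then, are a little off and sometimes report something else, mostly with a low value. They report only what shows in the picture. A call takes as long as a camera call. They do not tell look-alikes from the thing itself.
- models.boxes_of(thing, camera): "at" ([x, y, z] in m, in world coordinates, good to about 4 mm: the middle of the surface that is visible of it).
- models.regions_of(thing, camera): "pixels" (480x640 bool, what is visible of it).
- models.mark_of(thing, camera): "at" ([x, y, z] in m, in world coordinates, good to about 4 mm: a listed point, or the origin of a listed thing).
Readings, each from a call of its own:
- telemetry.current_t(): time.
- telemetry.current_joints(): joint angles.
- telemetry.current_dq(): joint speeds.
- telemetry.current_joint_efforts(): joint torques, N m.
- telemetry.current_ee_pos(): TCP position.
- telemetry.current_tool_rot(): TCP orientation.
- telemetry.current_wrist_force(): force on the tool from outside, world axes, zero at the start.
- telemetry.current_torque(): the same for the moment, N m.
- telemetry.current_opening(): finger opening in m.
Only numpy, scipy, OpenCV 4.12 (cv2) and the standard library are available. Lean on these libraries where they do the work, as an engineer would, in place of code of your own. Each camera call takes 0.05 s, during which the arm holds its last target.

## Working session

There is one attempt and no reset: what is moved stays moved. The work goes in short steps, each a Python script; the robot and the scene stay as the last script left them, time stands still between calls to the robot, and variables do not carry over. Pictures are saved under pics/ and viewed, and the job is handed in when it is done.

```bash
ls; mkdir -p pics; python3 - <<'E'
from plant import r, vision, telemetry
import cv2
for n in ("side","top","wrist"):
    im=vision.snapshot(n); cv2.imwrite(f"pics/{n}0.png",im[:,:,::-1])
    c=vision.get_calibration(n); print(n,c)
print(telemetry.current_t(), r.nose_length)
E
```

```text
pics
side {'fx': 487.25700952245126, 'fy': 487.25700952245126, 'cx': 303.19707800621194, 'cy': 240.53542799793092, 'position': array([ 0.35218571, -0.87585327,  0.76664442]), 'orientation': array([-0.43566107,  0.89160808, -0.11133294,  0.05328646])}
top {'fx': 575.2434597562567, 'fy': 575.2434597562567, 'cx': 324.55379290826284, 'cy': 251.5346720859669, 'position': array([ 0.3507542 , -0.06864893,  1.42697156]), 'orientation': array([ 0.05985048, -0.70272349,  0.70588963, -0.06570735])}
wrist {'fx': 334.17895800077616, 'fy': 334.17895800077616, 'cx': 318.88197480768576, 'cy': 242.803390363108, 'position': array([0.0710034 , 0.57617287, 0.38381544]), 'orientation': array([0.1017932 , 0.78312926, 0.60843053, 0.07847934])}
0.15 0.025
```

View pics/side0.png

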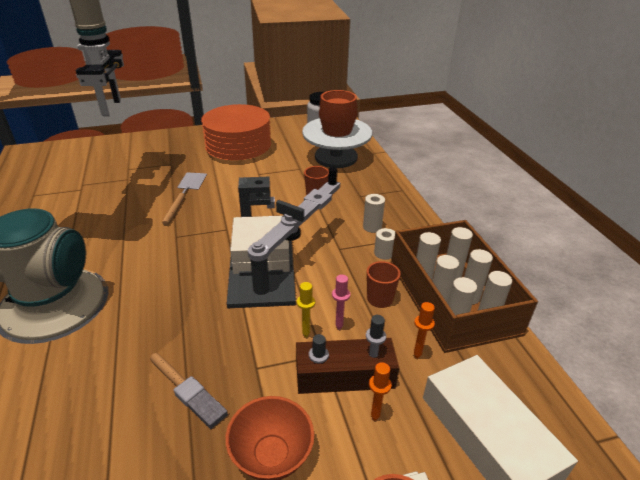

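View pics/top0.png

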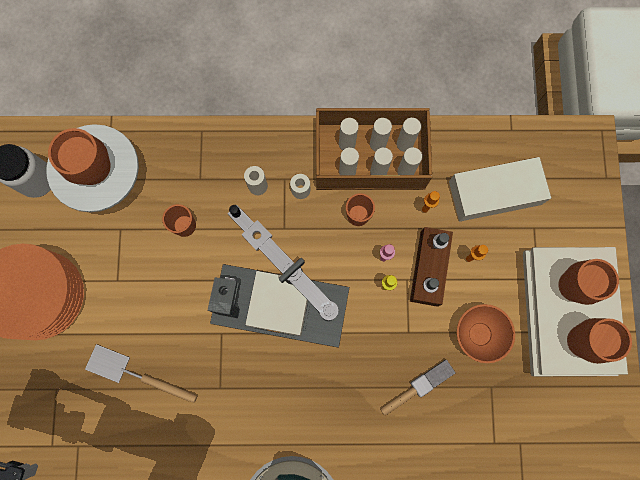

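View pics/wrist0.png

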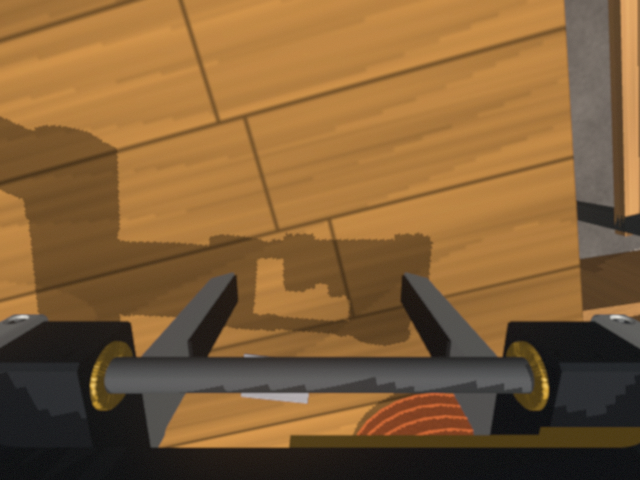

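The top view shows the pivot at about (329,311), the fork hole at (223,291), the knob at (235,211) and the wing at (291,270). The cups are at (178,220) and (359,209). The rack is at (431,266), with the taller pin at (440,240) and the short one at (431,285). Next I'll query the networks and triangulate.

```bash
cat > h.py <<'E'
from plant import r, gripper_to, inverse_kinematics, vision, models, telemetry
import numpy as np, cv2
from scipy.spatial.transform import Rotation as R
def q2R(q): return R.from_quat([q[1],q[2],q[3],q[0]])
def toq(Rm):
    q=Rm.as_quat(); return np.array([q[3],q[0],q[1],q[2]])
def proj(c,p):
    v=q2R(c['orientation']).inv().apply(np.asarray(p)-c['position'])
    return np.array([c['fx']*v[0]/v[2]+c['cx'],c['fy']*v[1]/v[2]+c['cy']])
def ray(c,u):
    d=q2R(c['orientation']).apply([(u[0]-c['cx'])/c['fx'],(u[1]-c['cy'])/c['fy'],1.]); return c['position'],d/np.linalg.norm(d)
def atz(c,u,z):
    o,d=ray(c,u); return o+d*(z-o[2])/d[2]
def tri(obs):
    A=np.zeros((3,3));b=np.zeros(3)
    for c,u in obs:
        o,d=ray(c,u);P=np.eye(3)-np.outer(d,d);A+=P;b+=P@o
    x=np.linalg.solve(A,b); return x,[np.round(proj(c,x)-u,1) for c,u in obs]
def down(yaw): # tool z down, tool x at angle yaw in world xy
    x=np.array([np.cos(yaw),np.sin(yaw),0]);z=np.array([0,0,-1.]);y=np.cross(z,x)
    return toq(R.from_matrix(np.c_[x,y,z]))
def save(n,im): cv2.imwrite(f"pics/{n}.png",im[:,:,::-1])
E
python3 - <<'E'
from h import *
np.set_printoptions(precision=4,suppress=True)
for cam in ("top","side"):
    vision.snapshot(cam)
    for n in ("bar_pivot","bar_knob","fork_seat","long_pin_center","pin_flange","short_pin_center","handle_grip","mould","cup_a_center"):
        print(cam,n,[(np.round(d['at'],4).tolist(),round(float(d['score']),2)) for d in models.mark_of(n,cam)][:4])
print(telemetry.current_t())
ct=vision.get_calibration("top")
im=vision.snapshot("top"); save("topc",cv2.resize(im[180:370,190:490],(800,507),interpolation=cv2.INTER_CUBIC))
im=vision.snapshot("side"); save("sidec",cv2.resize(im[150:400,215:455],(576,600),interpolation=cv2.INTER_CUBIC))
E
```

```text
top bar_pivot [([0.4511, -0.0875, 0.1324], 0.85)]
top bar_knob [([0.6757, 0.123, 0.1516], 0.86)]
top fork_seat []
top long_pin_center [([0.5913, -0.4427, 0.0695], 0.75), ([0.6126, -0.3541, 0.0811], 0.65), ([0.5213, -0.2327, 0.0714], 0.62), ([0.7117, -0.3349, 0.0684], 0.49)]
top pin_flange [([0.5888, -0.2242, 0.0972], 0.78), ([0.587, -0.4432, 0.0935], 0.69), ([0.5171, -0.2297, 0.092], 0.61), ([0.6154, -0.3535, 0.1048], 0.47)]
top short_pin_center [([0.5144, -0.3291, 0.0607], 0.55)]
top handle_grip [([0.5417, 0.0006, 0.1623], 0.69)]
top mould [([0.4722, 0.029, 0.0108], 0.81)]
top cup_a_center [([0.7014, -0.1679, 0.0407], 0.86)]
side bar_pivot [([0.4504, -0.0905, 0.1273], 0.71)]
side bar_knob [([0.6753, 0.1238, 0.1486], 0.56), ([0.4512, -0.0915, 0.1264], 0.35)]
side fork_seat [([0.4904, 0.1454, 0.1469], 0.79)]
side long_pin_center [([0.5873, -0.225, 0.0709], 0.97), ([0.5824, -0.4407, 0.0727], 0.93), ([0.7112, -0.3339, 0.0717], 0.93), ([0.5167, -0.2299, 0.0724], 0.89)]
side pin_flange [([0.613, -0.3533, 0.1035], 0.74), ([0.5153, -0.2278, 0.0948], 0.7), ([0.585, -0.4429, 0.0989], 0.63), ([0.7113, -0.3381, 0.0933], 0.62)]
side short_pin_center [([0.5166, -0.3335, 0.0609], 0.72)]
side handle_grip [([0.4725, 0.0289, 0.0113], 0.65)]
side mould [([0.4716, 0.0273, 0.0119], 0.68)]
side cup_a_center [([0.6991, -0.1679, 0.0375], 0.89), ([0.6778, 0.2712, 0.0383], 0.66)]
1.15
```

View pics/topc.png

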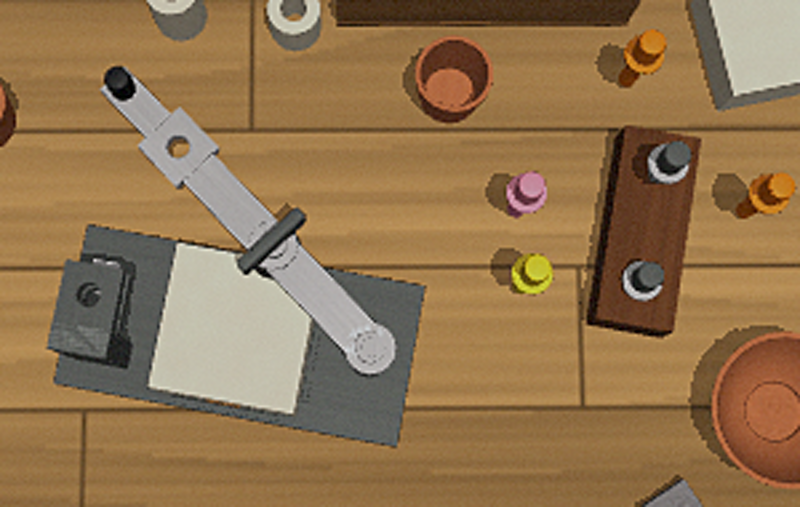

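View pics/sidec.png

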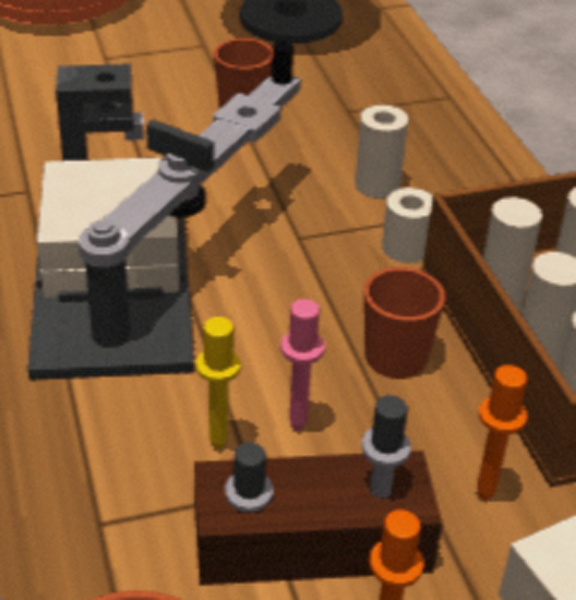

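Top crop: fork hole (89,294), knob top (119,78), pivot boss (370,347), long pin grip top (677,153) and flange (668,163). The short pin in the same rack is clearly lower. The yellow, pink and orange look-alikes stand outside the rack. I'll triangulate these from both cameras.

```bash
python3 - <<'E'
from h import *
np.set_printoptions(precision=4,suppress=True)
ct=vision.get_calibration("top");cs=vision.get_calibration("side")
T=lambda u:np.array(u)/2.6667+[190,180]
S=lambda u:np.array(u)/2.4+[215,150]
P={}
for n,t,s in [("fork",(89,293),(105,77)),("knobtop",(119,77),(284,47)),("pivot",(371,347),(103,236)),("pintop",(677,153),(391,404)),("flange",(669,162),(386,447)),("shorttop",(650,275),(250,451)),("eye",(178,147),(246,112)),("wing",(272,241),(180,144))]:
    x,e=tri([(ct,T(t)),(cs,S(s))]); P[n]=x; print(n,x,e)
d=P["fork"]-P["pivot"];print(np.linalg.norm(d[:2]),np.degrees(np.arctan2(d[1],d[0])))
d=P["knobtop"]-P["pivot"];print(np.linalg.norm(d[:2]),np.degrees(np.arctan2(d[1],d[0])))
d=P["eye"]-P["pivot"];print(np.linalg.norm(d[:2]),np.degrees(np.arctan2(d[1],d[0])))
for a,z in (((243,268),.173),((302,216),.173)): print(atz(ct,T(a),z))
E
```

```text
fork [0.4959 0.1461 0.1479] [array([ 0.1, -0.6]), array([-0.5,  0.1])]
knobtop [0.6769 0.1215 0.1703] [array([ 0.2, -0.9]), array([-0.9,  0.2])]
pivot [ 0.4511 -0.0897  0.1331] [array([ 0. , -0.7]), array([-0.7,  0.1])]
pintop [ 0.6132 -0.3509  0.1515] [array([ 0.1, -0.7]), array([-0.9,  0.2])]
flange [ 0.6134 -0.3529  0.1082] [array([ 0.1, -0.4]), array([-0.6,  0.1])]
shorttop [ 0.5147 -0.3324  0.1086] [array([ 0.1, -0.9]), array([-1.2,  0.2])]
eye [0.6249 0.0756 0.1289] [array([ 0.1, -0.8]), array([-0.8,  0.2])]
wing [ 0.5383 -0.0074  0.1597] [array([ 0.1, -0.9]), array([-0.9,  0.2])]
0.23993832514834695 79.25646409703377
0.3091278247384279 43.10118400551916
0.239797328277292 43.57580203850643
[0.5119 0.0159 0.173 ]
[ 0.555  -0.0325  0.173 ]
```

Heights and distances match the text: fork 0.148, pivot–fork 0.240, knob 0.309, pin top 0.1515. Bar opening is about 0.63 rad. Next: grip the knob and swing the bar.

```bash
cat >> h.py <<'E'
PIV=np.array([0.4511,-0.0897]); FORK=np.array([0.4959,0.1461]); AF=np.radians(79.26)
def knob(a,z): # a = opening angle
    return np.array([*(PIV+0.310*np.array([np.cos(AF-a),np.sin(AF-a)])),z])
E
python3 - <<'E'
from h import *
np.set_printoptions(precision=4,suppress=True)
k=knob(0.63,0.26)
for yaw in (AF-0.63+np.pi/2, AF-0.63-np.pi/2):
    print(yaw,inverse_kinematics(k,down(yaw)))
yaw=AF-0.63-np.pi/2
r.move_to(k,down(yaw)); gripper_to(0.06)
c=vision.get_calibration("wrist"); im=vision.snapshot("wrist"); save("w1",im)
print(proj(c,knob(.63,.172)),telemetry.current_t(),telemetry.current_joints())
E
```

```text
2.3241442919256023 [ 0.0777  0.4382  1.1833 -0.      1.5201 -2.2464]
-0.8174483616641909 [ 0.0777  0.4382  1.1833 -0.      1.5201  0.8952]
[319.1777 257.2081] 4.45 [0.0776 0.4382 1.1833 0.     1.5201 0.8952]
```

View pics/w1.png

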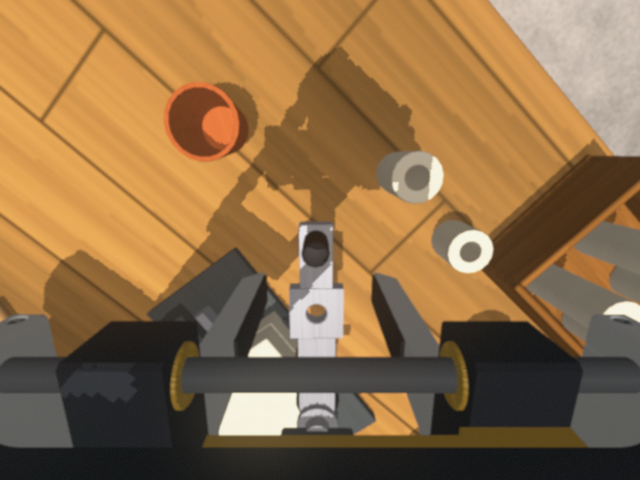

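The knob top is at (316,250), against a predicted (319,257). It lies between the open fingers and agrees to about 2 mm. I'll descend, grip lightly and swing.

```bash
python3 - <<'E'
from h import *
np.set_printoptions(precision=4,suppress=True)
a=0.63
hit=r.move_l(knob(a,.162),guard=8); print("down",hit)
gripper_to(0.01,f_grip=10); print(telemetry.current_opening())
g=lambda a: down(AF-a-np.pi/2)
f0=telemetry.current_wrist_force()
for a in (0.5,0.37,0.24,0.12,0.05):
    hit=r.move_l(knob(a,.162),g(a),vel=0.1,guard=20)
    print(a,hit,telemetry.current_wrist_force()-f0,telemetry.current_ee_pos())
    if hit: break
if not hit:
    hit=r.move_l(knob(-0.04,.162),g(-0.02),vel=0.03,guard=10)
    print("end",hit,telemetry.current_wrist_force()-f0)
p=telemetry.current_ee_pos(); d=p[:2]-PIV
print(p,np.linalg.norm(d),AF-np.arctan2(d[1],d[0]),telemetry.current_t())
vision.snapshot("top"); im=vision.snapshot("top"); save("topc2",cv2.resize(im[180:370,190:490],(800,507),interpolation=cv2.INTER_CUBIC))
E
```

```text
down False
0.021362232009596457
0.5 False [0.5722 0.0984 1.1992] [0.6478 0.1502 0.1622]
0.37 False [0.406  0.5162 0.9801] [0.6153 0.1736 0.1621]
0.24 False [1.3859 2.6313 1.2604] [0.5798 0.1927 0.1621]
0.12 False [ 2.1681  4.2032 -0.2553] [0.545  0.2062 0.1621]
0.05 False [1.2251 4.8588 0.5743] [0.5239 0.2119 0.1621]
end True [ 1.7806 -2.09    0.7907]
[0.5075 0.2156 0.1621] 0.31043458111774136 -0.004778621893261725 9.1333
```

View pics/topc2.png

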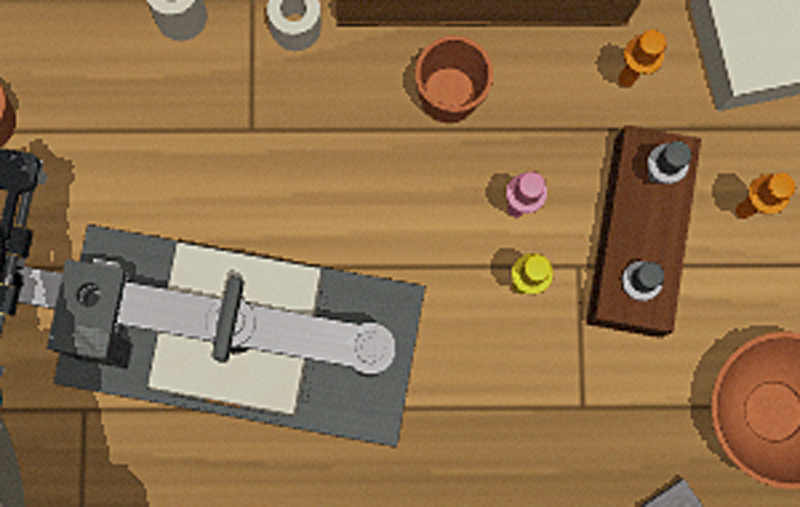

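The bar lies in the fork, with the stop met at about 0 rad. I'll push once more to confirm the stop, then release and look down through the fork hole.

```bash
python3 - <<'E'
from h import *
np.set_printoptions(precision=4,suppress=True)
g=lambda a: down(AF-a-np.pi/2)
f0=telemetry.current_wrist_force()
hit=r.move_l(knob(-0.06,.162),g(-0.02),vel=0.03,guard=15)
p=telemetry.current_ee_pos(); d=p[:2]-PIV
print(hit,p,AF-np.arctan2(d[1],d[0]),telemetry.current_wrist_force()-f0, telemetry.current_opening())
gripper_to(0.05)
p=telemetry.current_ee_pos(); r.move_l([p[0],p[1],0.25])
# view: shift so the wrist cam is above fork
c=vision.get_calibration("wrist"); im=vision.snapshot("wrist"); save("w2",im)
print(proj(c,[*FORK,.148]),c['position'],telemetry.current_t())
E
```

```text
True [0.5074 0.2155 0.162 ] -0.0049509298052319295 [ 0.7546  2.6903 -0.1602] 0.021546856017177176
[318.8815 331.5434] [0.5191 0.2893 0.4033] 10.9583
```

View pics/w2.png

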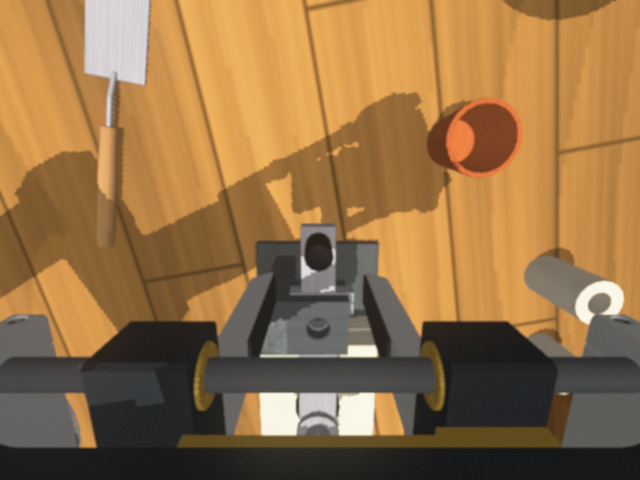

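The stop is confirmed: it took 15 N and did not move. The wrist view puts the fork hole at (318,327), predicted (319,331), so about 3 mm apart. The knob showed the same offset, which points to a wrist-camera bias. Next is the pin.

```bash
python3 - <<'E'
from h import *
np.set_printoptions(precision=4,suppress=True)
yaw=-0.19
ct=vision.get_calibration("top")
r.move_to([0.613,-0.352,0.255],down(yaw))
c=vision.get_calibration("wrist"); im=vision.snapshot("wrist"); save("w3",im)
for p in ([.6132,-.3509,.151],[.6134,-.3529,.108]): print(proj(c,p))
save("w3c",cv2.resize(im[200:330,220:420],(800,520),interpolation=cv2.INTER_CUBIC))
print(telemetry.current_t(),telemetry.current_joints())
E
```

```text
[318.0245 251.6377]
[318.7647 240.6779]
13.0833 [-0.6178  0.4695  1.1426  0.0004  1.5293 -0.4295]
```

View pics/w3.png

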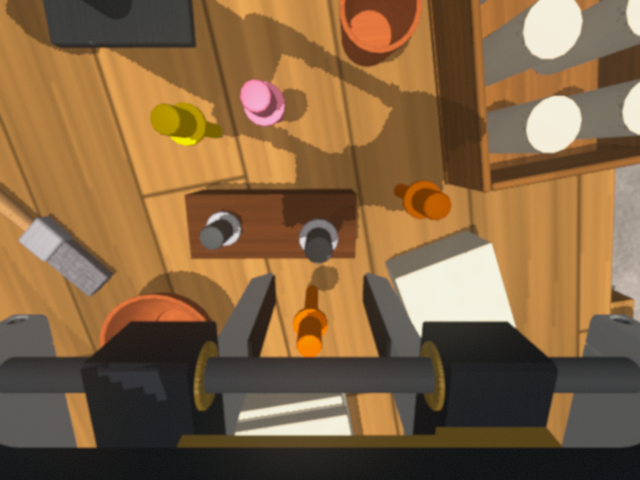

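View pics/w3c.png

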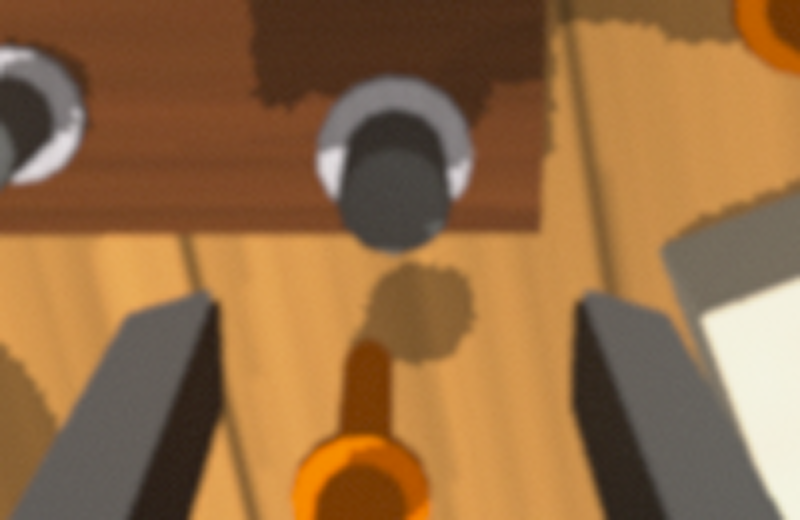

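In the wrist picture the long pin's grip top is at (318,250) and the flange at (318,238), within about 2 px of prediction. The pin is nearly upright, with roughly a 1° lean. Now I'll grasp it.

```bash
python3 - <<'E'
from h import *
np.set_printoptions(precision=4,suppress=True)
hit=r.move_l([0.613,-0.3515,0.141],guard=8,vel=.1); print("down",hit,telemetry.current_ee_pos())
f0=telemetry.current_wrist_force()
if not hit:
    gripper_to(0.012,f_grip=45); print(telemetry.current_opening(),telemetry.current_wrist_force()-f0)
    hit=r.move_l([0.613,-0.3515,0.21],vel=.1,guard=15); print("up",hit,telemetry.current_wrist_force()-f0)
    if not hit:
        r.move_l([0.613,-0.3515,0.33],vel=.2)
        print(telemetry.current_opening(),telemetry.current_wrist_force()-f0,telemetry.current_t())
im=vision.snapshot("side"); save("s2",im); im=vision.snapshot("top"); save("t3",im)
E
```

```text
down False [ 0.6135 -0.3518  0.1419]
0.023331188685190348 [-0.0891 -0.3728  0.2218]
up False [-0.4431 -0.1048 -2.5527]
0.023334648206151158 [ 0.5915 -0.4209 -2.1108] 16.5
```

View pics/s2.png

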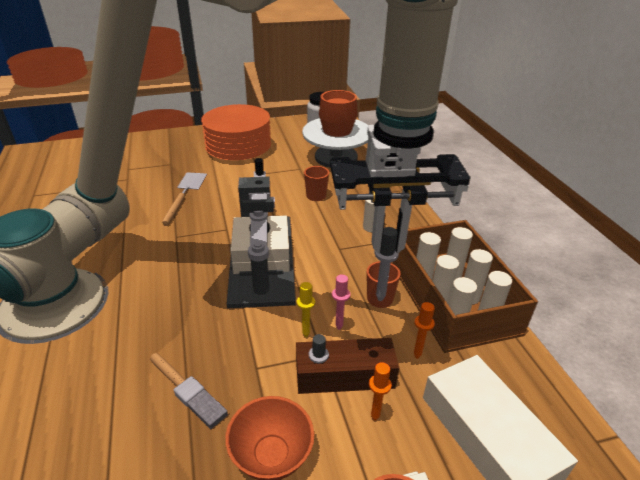

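The pin is held: opening 23.3 mm, about 2 N of weight. Next I'll carry it above the fork and check the nose against the hole.

```bash
python3 - <<'E'
from h import *
np.set_printoptions(precision=4,suppress=True)
cs=vision.get_calibration("side")
p=telemetry.current_ee_pos(); print("nose pred before",proj(cs,[p[0],p[1],p[2]-.132]))
r.move_l([FORK[0],FORK[1],0.34],vel=.25)
r.move_l([FORK[0],FORK[1],0.296],vel=.15)
p=telemetry.current_ee_pos(); print(p,telemetry.current_t())
im=vision.snapshot("side"); save("s3",cv2.resize(im[130:330,160:400],(720,600),interpolation=cv2.INTER_CUBIC))
print("side nose,flange,hole",[(proj(cs,q)-[160,130])*3 for q in ([*p[:2],p[2]-.132],[*p[:2],p[2]-.037],[*FORK,.148])])
c=vision.get_calibration("wrist"); im=vision.snapshot("wrist"); save("w4",im)
print("wrist",[proj(c,q) for q in ([*p[:2],p[2]-.132],[*p[:2],p[2]-.037],[*FORK,.148])])
E
```

```text
nose pred before [378.9735 300.2198]
[0.4961 0.1457 0.296 ] 19.2333
side nose,flange,hole [array([293.838 , 139.5565]), array([286.5215,  31.8655]), array([294.7126, 156.4047])]
wrist [array([317.726 , 242.5152]), array([317.3112, 281.913 ]), array([317.5187, 237.8232])]
```

View pics/s3.png

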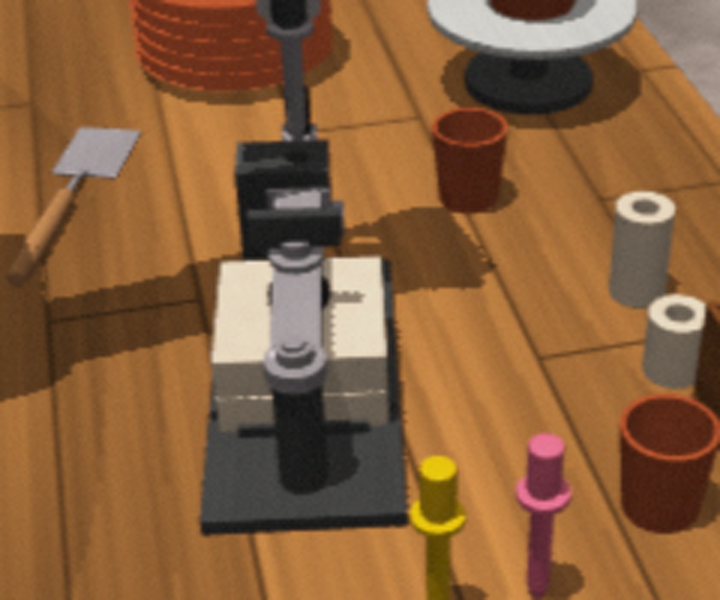

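View pics/w4.png

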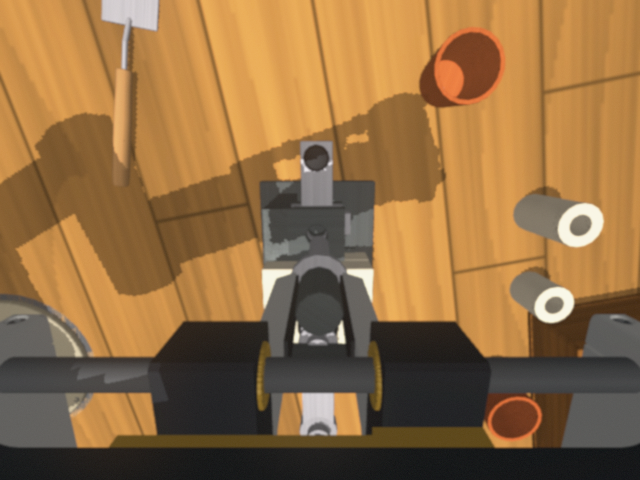

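```bash
python3 - <<'E'
import cv2
im=cv2.imread("pics/w4.png"); cv2.imwrite("pics/w4c.png",cv2.resize(im[190:290,250:390],(784,560),interpolation=cv2.INTER_CUBIC))
im=cv2.imread("pics/s3.png"); cv2.imwrite("pics/s3c.png",cv2.resize(im[0:270,200:400],(444,600),interpolation=cv2.INTER_CUBIC))
E
```

```text
(no output)
```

View pics/w4c.png

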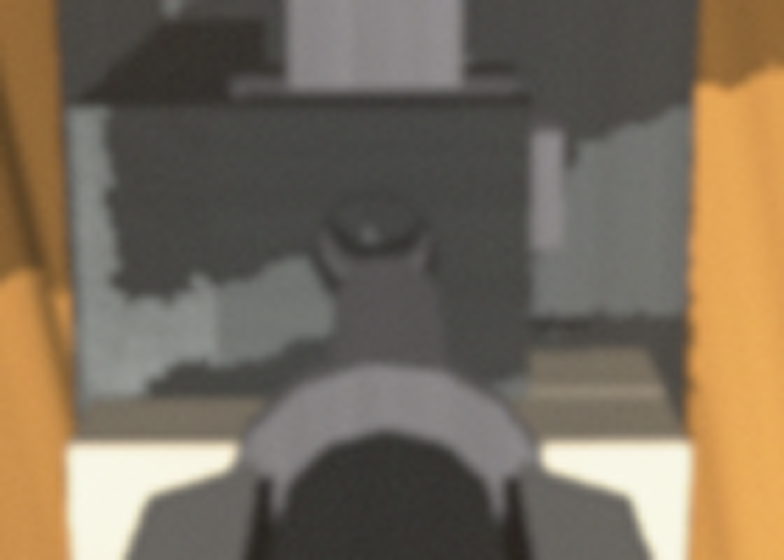

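View pics/s3c.png

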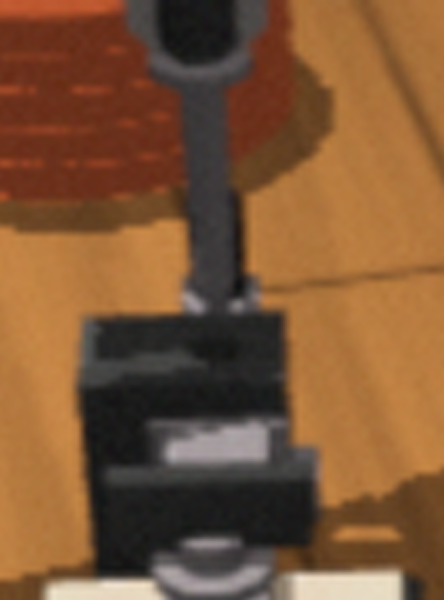

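Nose and hole line up to about 1 mm: hole centre near (317,234) and nose tip near (318,239), which projects down to about 234. Inserting with a guard.

```bash
python3 - <<'E'
from h import *
np.set_printoptions(precision=4,suppress=True)
f0=telemetry.current_wrist_force()
x,y=FORK[0]-0.0005,FORK[1]
for z in (0.265,0.235,0.21):
    hit=r.move_l([x,y,z],vel=.06,guard=8)
    print(z,hit,telemetry.current_ee_pos(),telemetry.current_wrist_force()-f0,telemetry.current_torque())
    if hit: break
print(telemetry.current_t(),telemetry.current_opening())
E
```

```text
0.265 False [0.4955 0.1461 0.2649] [ 1.0461  0.2712 -0.9577] [-0.0157  0.04    0.0116]
0.235 False [0.4955 0.1461 0.2349] [ 0.6489 -0.2456 -0.7023] [-0.0548  0.102   0.0124]
0.21 False [0.4938 0.1464 0.2084] [-3.3266  1.8941 -5.6045] [ 0.3744  0.8107 -0.0038]
21.2167 0.02315351919751343
```

```bash
python3 - <<'E'
from h import *
np.set_printoptions(precision=4,suppress=True)
r.hold(0.2)
print(telemetry.current_ee_pos(),telemetry.current_wrist_force(),telemetry.current_torque(),telemetry.current_joints())
im=vision.snapshot("side"); save("s4",cv2.resize(im[130:330,160:400],(720,600),interpolation=cv2.INTER_CUBIC))
E
```

```text
[0.4939 0.1465 0.2091] [-5.0634  1.2688 -4.5506] [ 0.5111  1.264  -0.0207] [0.1523 0.2014 1.6619 0.0013 1.282  0.342 ]
```

View pics/s4.png

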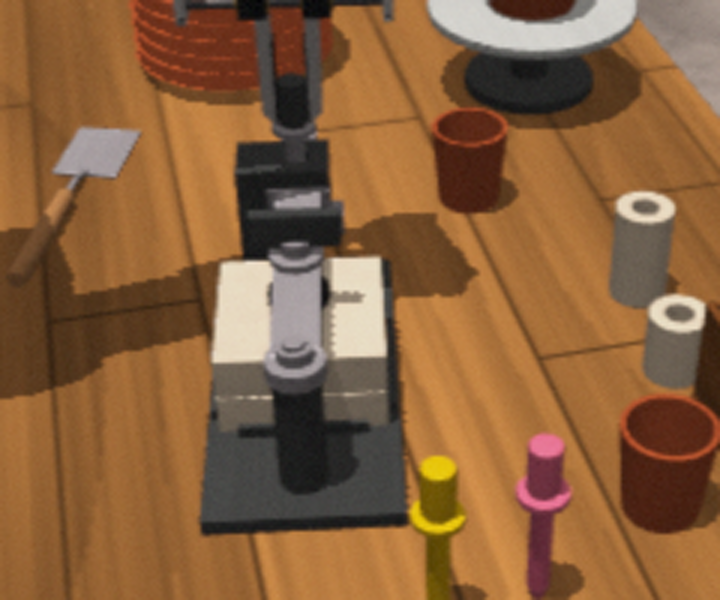

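The pin is through the fork with a small lateral load pushing it towards −x. I'll shift the target to relieve it, then push home.

```bash
python3 - <<'E'
from h import *
np.set_printoptions(precision=4,suppress=True)
x,y=0.4938,0.1464
r.move_l([x,y,0.207],vel=.05)
print(telemetry.current_ee_pos(),telemetry.current_wrist_force())
for z in (0.200,0.193,0.188,0.181):
    hit=r.move_l([x,y,z],vel=.03,guard=25)
    print(z,hit,telemetry.current_ee_pos(),telemetry.current_wrist_force(),telemetry.current_opening())
    if hit: break
print(telemetry.current_t())
im=vision.snapshot("side"); save("s5",cv2.resize(im[130:330,160:400],(720,600),interpolation=cv2.INTER_CUBIC))
E
```

```text
[0.4935 0.1466 0.2074] [-3.8019  2.7895 -2.4893]
0.2 False [0.4936 0.1465 0.1999] [-4.1055  1.8169 -3.7561] 0.023129716496615566
0.193 False [0.4936 0.1464 0.1927] [-4.7153  2.4389 -4.2784] 0.023171960676177616
0.188 False [0.4936 0.1463 0.1879] [-5.2257  1.1856 -3.2009] 0.023323209519957172
0.181 True [0.4932 0.1465 0.1841] [-0.5477  1.0372  3.0695] 0.023251570436673214
23.0583
```

View pics/s5.png

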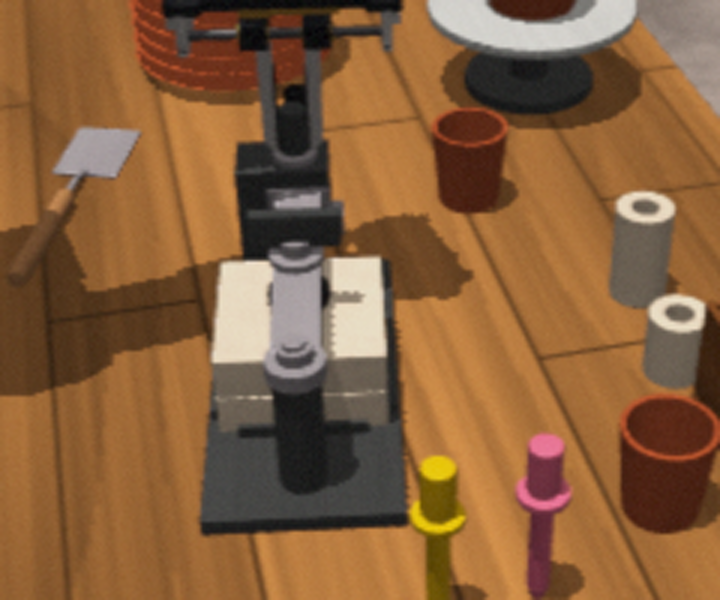

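It stopped firmly at z = 0.184, against an expected seat of 0.185. I'll push once more to confirm, then release and look.

```bash
python3 - <<'E'
from h import *
np.set_printoptions(precision=4,suppress=True)
hit=r.move_l([0.4936,.1464,0.178],vel=.03,guard=30); print(hit,telemetry.current_ee_pos())
r.move_l([0.4936,.1464,0.1845],vel=.05)
gripper_to(0.05)
r.move_l([0.4936,.1464,0.275],vel=.2)
c=vision.get_calibration("wrist"); im=vision.snapshot("wrist"); save("w5",im)
print([proj(c,q) for q in ([*FORK,.194],[*FORK,.154])])
im=vision.snapshot("side"); save("s6",cv2.resize(im[130:330,160:400],(720,600),interpolation=cv2.INTER_CUBIC))
cs=vision.get_calibration("side");print([(proj(cs,q)-[160,130])*3 for q in ([*FORK,.194],[*FORK,.154],[*FORK,.148])])
print(telemetry.current_t())
E
```

```text
True [0.4933 0.1464 0.1841]
[array([323.8571, 259.7595]), array([323.978 , 245.3875])]
[array([291.3138, 106.4741]), array([294.2785, 150.027 ]), array([294.7126, 156.4047])]
24.875
```

View pics/w5.png

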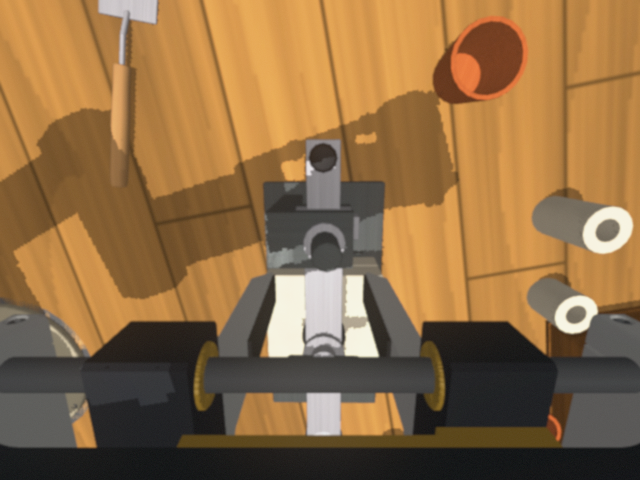

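View pics/s6.png

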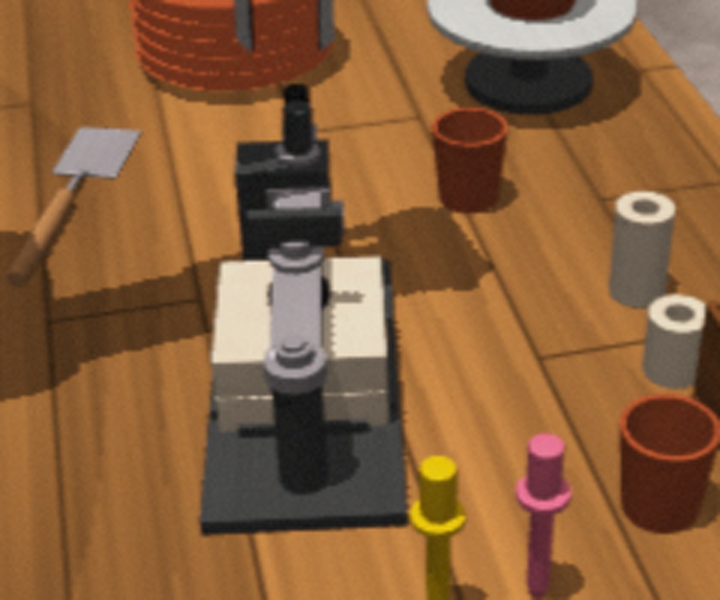

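The pin is seated, with the flange flat on the fork. Now the wing handle: move above it and measure its angle.

```bash
python3 - <<'E'
from h import *
np.set_printoptions(precision=4,suppress=True)
ct=vision.get_calibration("top")
T=lambda u:np.array(u)/2.6667+[190,180]
a,b=atz(ct,T((234,276)),.173),atz(ct,T((221,358)),.173)
H=PIV+.12*np.array([np.cos(AF),np.sin(AF)])
print(a,b,(a+b)/2,np.linalg.norm(a-b),"H",H, np.degrees(np.arctan2(*(a-b)[[1,0]])))
yaw=1.38
print(inverse_kinematics([*H,.265],down(yaw)))
r.move_to([*H,.275],down(yaw))
c=vision.get_calibration("wrist"); im=vision.snapshot("wrist"); save("w6",im)
print(proj(c,[*H,.173]),telemetry.current_t(),telemetry.current_joints())
e=[atz(c,u,.173) for u in ((319,250),)]
E
```

```text
[0.5053 0.0233 0.173 ] [0.4382 0.0332 0.173 ] [0.4717 0.0283 0.173 ] 0.06784353957193491 H [0.4735 0.0282] -8.441140921625813
[-0.0874  0.1035  1.6423 -0.      1.3958 -1.4674]
[317.3549 250.4031] 26.5167 [-0.0871  0.0989  1.6235  0.0001  1.4196 -1.467 ]
```

View pics/w6.png

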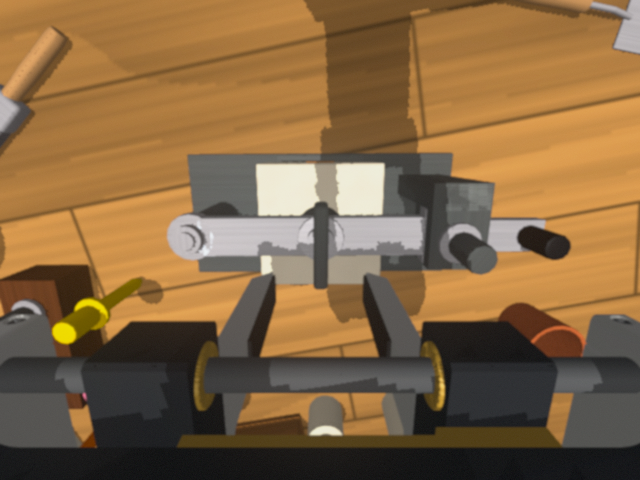

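The wing runs vertically at column 320 (rows 203–287), square to the jaws. I'll descend with the tips just above the wing's underside, grip, and turn in steps while logging torque.

```bash
python3 - <<'E'
from h import *
np.set_printoptions(precision=4,suppress=True)
H=[0.4728,.0283]
hit=r.move_l([*H,.172],vel=.12,guard=8); print("down",hit,telemetry.current_ee_pos())
if not hit:
    gripper_to(0.004,f_grip=30); print("open",telemetry.current_opening(),telemetry.current_wrist_force(),telemetry.current_torque())
    j0=np.array(telemetry.current_joints()); print(j0)
    for k in (0.1,0.3,0.5):
        j=j0.copy(); j[5]+=k; t=telemetry.current_t(); r.movej(j)
        print(k,telemetry.current_t()-t,telemetry.current_torque(),telemetry.current_wrist_force(),telemetry.current_joints()[5])
print(telemetry.current_t())
E
```

```text
down False [0.4733 0.0283 0.1726]
open 0.02118231569793703 [0.4732 5.5282 1.3925] [ 1.092  -0.1095 -0.0315]
[-0.0867  0.1668  1.8054  0.0028  1.1685 -1.4672]
0.1 0.25 [ 0.4557 -0.0683  0.0374] [0.8062 2.8811 0.4599] -1.3695628013864654
0.3 0.30829999999999913 [ 0.3758 -0.0219  0.0167] [-0.7585  2.635   0.4317] -1.171789994411439
0.5 0.30840000000000245 [0.2598 0.0386 0.0528] [-0.1352  1.8213  1.5034] -0.9727292441177501
28.9917
```

The opening reads 21 mm rather than 12, so something is wrong with this grip. I'll look.

```bash
python3 - <<'E'
from h import *
np.set_printoptions(precision=4,suppress=True)
print(telemetry.current_opening(),telemetry.current_ee_pos())
im=vision.snapshot("wrist"); save("w7",im)
im=vision.snapshot("side"); save("s7",cv2.resize(im[130:330,160:400],(720,600),interpolation=cv2.INTER_CUBIC))
E
```

```text
0.021413882190321195 [0.4731 0.0293 0.1723]
```

View pics/w7.png

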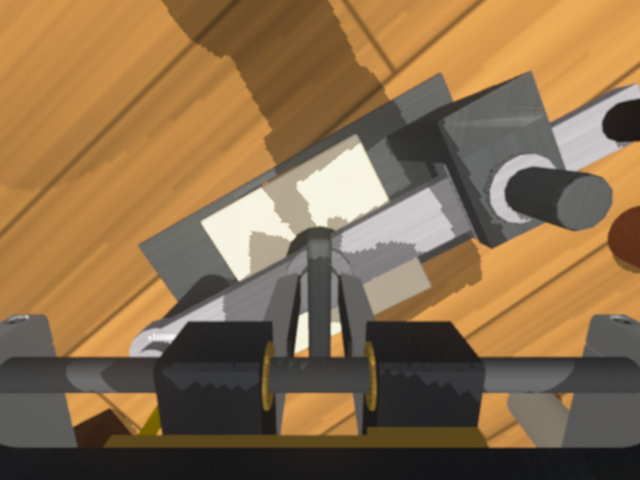

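View pics/s7.png

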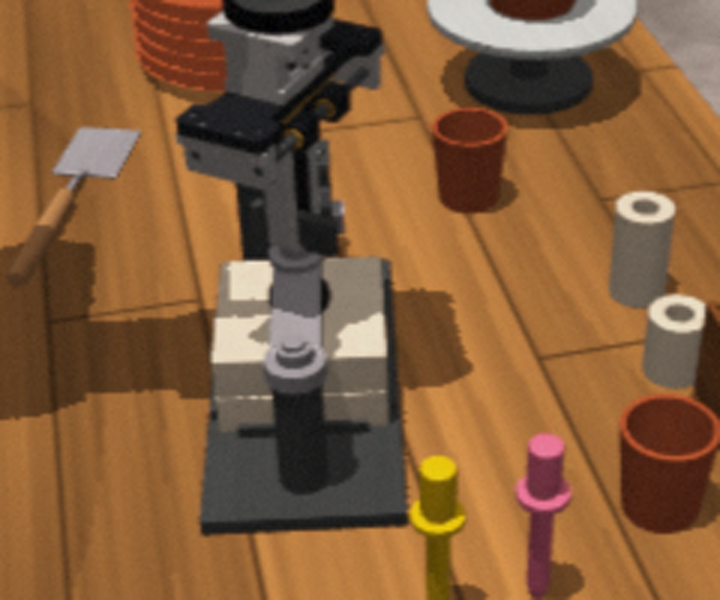

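```bash
python3 - <<'E'
import cv2
im=cv2.imread("pics/w7.png"); cv2.imwrite("pics/w7c.png",cv2.resize(im[210:370,240:400],(640,600),interpolation=cv2.INTER_CUBIC))
im=cv2.imread("pics/w6.png"); cv2.imwrite("pics/w6c.png",cv2.resize(im[190:300,260:380],(640,587),interpolation=cv2.INTER_CUBIC))
E
```

```text
(no output)
```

View pics/w7c.png

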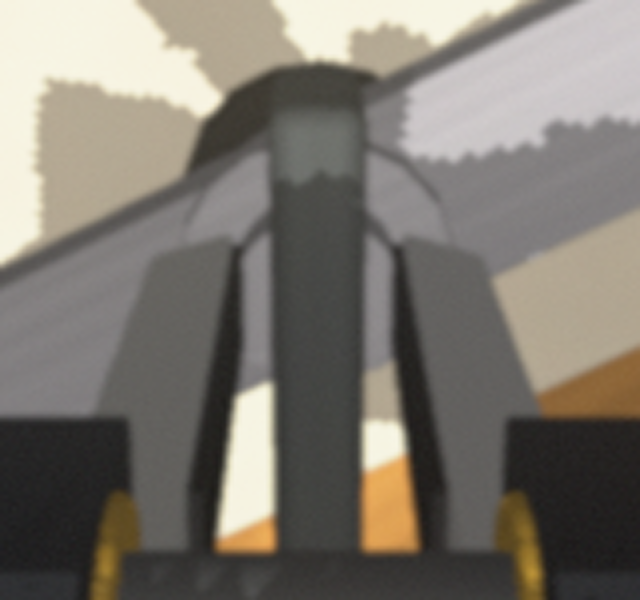

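View pics/w6c.png

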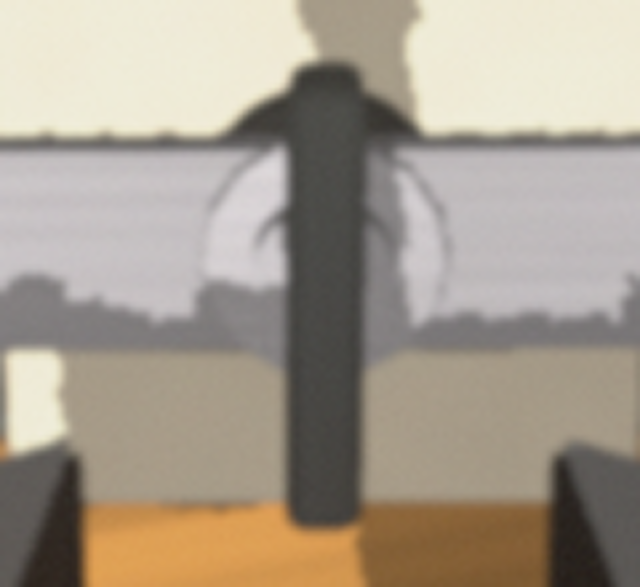

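The fingertips are holding the roughly 21 mm hub beneath the wing. The wing did follow the turn. I'll regrip about 9 mm higher, on the flat itself.

```bash
python3 - <<'E'
from h import *
np.set_printoptions(precision=4,suppress=True)
gripper_to(0.04)
p=telemetry.current_ee_pos(); print(p)
r.move_l([0.4732,.0287,.1805],vel=.1)
gripper_to(0.004,f_grip=30); print("open",telemetry.current_opening(),telemetry.current_wrist_force(),telemetry.current_torque(),telemetry.current_joints())
im=vision.snapshot("wrist"); save("w8",im)
print(telemetry.current_t(),telemetry.current_ee_pos())
E
```

```text
[0.4732 0.0294 0.1723]
open 0.011770478920506564 [ 1.4787  0.8607 -0.6148] [ 0.2229 -0.1383  0.1272] [-0.0881  0.1598  1.7923  0.0037  1.1882 -0.969 ]
30.4583 [0.4734 0.0291 0.1804]
```

View pics/w8.png

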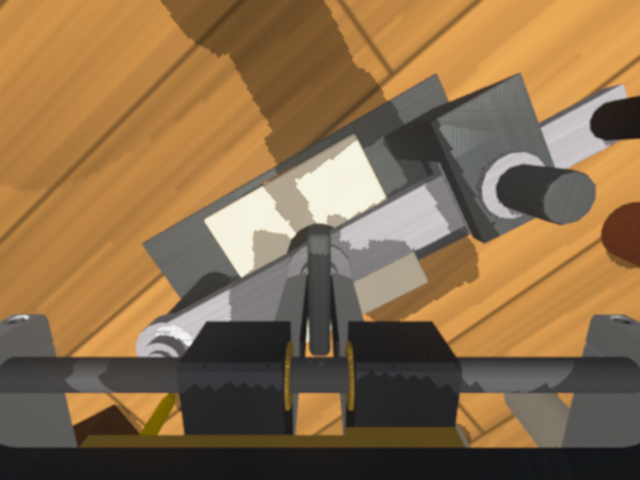

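Gripping the 12 mm flat now, opening 11.8 mm. I'll turn in steps and log the torque.

```bash
cat >> h.py <<'E'
def turn(j0,base,steps,lim=1e9):
    out=[]
    for k in steps:
        j=j0.copy(); j[5]=base+k; r.movej(j)
        t=np.array([telemetry.current_torque()[2] for _ in range(4)]); 
        r.hold(0.05); t2=telemetry.current_torque()[2]
        q=telemetry.current_joints()[5]-base; out.append((q,t.mean(),t2))
        print(f"{k:.2f} {q:.3f} tz {t.mean():.3f} {t2:.3f} F {np.round(telemetry.current_wrist_force(),1)}")
        if abs(t2)>lim: break
    return out
E
python3 - <<'E'
from h import *
j0=np.array(telemetry.current_joints()); t=telemetry.current_t()
turn(j0,-1.4672,np.arange(0.6,1.55,0.1),0.45)
print(telemetry.current_t()-t,telemetry.current_t(),telemetry.current_opening(),telemetry.current_ee_pos())
E
```

```text
0.60 0.598 tz -0.165 -0.145 F [ 0.8  0.9 -0.3]
0.70 0.697 tz -0.122 -0.141 F [0.2 0.6 0.3]
0.80 0.797 tz -0.173 -0.165 F [-0.2  0.6  0.1]
0.90 0.897 tz -0.157 -0.162 F [-0.8 -0.3  0.1]
1.00 0.997 tz -0.186 -0.131 F [-2.3 -1.9  0.7]
1.10 1.097 tz -0.119 -0.181 F [-2.1 -2.6  0.8]
1.20 1.197 tz -0.128 -0.156 F [-2.4 -2.5  0.6]
1.30 1.297 tz -0.178 -0.148 F [-3.4 -3.8  1.7]
1.40 1.396 tz -0.104 -0.182 F [-3.3 -3.8  2.1]
1.50 1.496 tz -0.141 -0.163 F [-3.2 -3.9  2.4]
3.0 33.4583 0.011381868455191001 [0.47293446 0.02874919 0.18035891]
```

Baseline friction torque is a steady 0.15 N·m, as specified. A snug pad at 25 N adds about 0.09. I'll continue with better averaging until the torque clearly rises.

```bash
python3 - <<'E'
from h import *
j0=np.array(telemetry.current_joints())
for k in np.arange(1.6,2.75,0.1):
    j=j0.copy(); j[5]=-1.4672+k; r.movej(j)
    t=[]
    for _ in range(8): r.hold(0.02); t.append(telemetry.current_torque()[2])
    m=np.mean(t); print(f"{k:.2f} {telemetry.current_joints()[5]+1.4672:.3f} tz {m:.3f} sd {np.std(t):.3f} F {np.round(telemetry.current_wrist_force(),1)}")
    if abs(m)>0.215: break
print(telemetry.current_t(),telemetry.current_opening(),telemetry.current_joints())
E
```

```text
1.60 1.597 tz -0.116 sd 0.033 F [-2.4 -3.5  2.1]
1.70 1.698 tz -0.145 sd 0.039 F [-3.3 -3.1  2. ]
1.80 1.798 tz -0.147 sd 0.033 F [-4.4 -1.9  2.2]
1.90 1.898 tz -0.165 sd 0.022 F [-4.8 -2.5  3.5]
2.00 1.998 tz -0.145 sd 0.027 F [-4.  -2.   2.8]
2.10 2.098 tz -0.110 sd 0.026 F [-4.5 -3.   3.2]
2.20 2.198 tz -0.111 sd 0.014 F [-5.6 -2.8  3.5]
2.30 2.298 tz -0.072 sd 0.032 F [-5.  -1.5  2.2]
2.40 2.398 tz -0.059 sd 0.017 F [-4.3 -1.4  3. ]
2.50 2.498 tz -0.043 sd 0.035 F [-5.5 -1.2  3. ]
2.60 2.598 tz -0.004 sd 0.020 F [-5.3 -1.5  2.4]
2.70 2.697 tz 0.009 sd 0.050 F [-6.  -1.1  3.1]
38.0583 0.011893705144079286 [-0.08797009  0.15932925  1.79296681  0.00407976  1.19064765  1.23029702]
```

The torque sits at −0.15 after each step, which fits a small settle-back after overshoot, with friction then acting the other way. From about k = 1.9 it rises at about 0.2 N·m/rad, matching the pad's stiffness (0.18 expected). That implies roughly 40 N now, so I'll check with pictures.

```bash
python3 - <<'E'
from h import *
im=vision.snapshot("wrist"); save("w9",im)
im=vision.snapshot("side"); save("s9",cv2.resize(im[190:290,220:320],(600,600),interpolation=cv2.INTER_CUBIC))
im=cv2.imread("pics/side0.png")
E
```

```text
(no output)
```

View pics/w9.png

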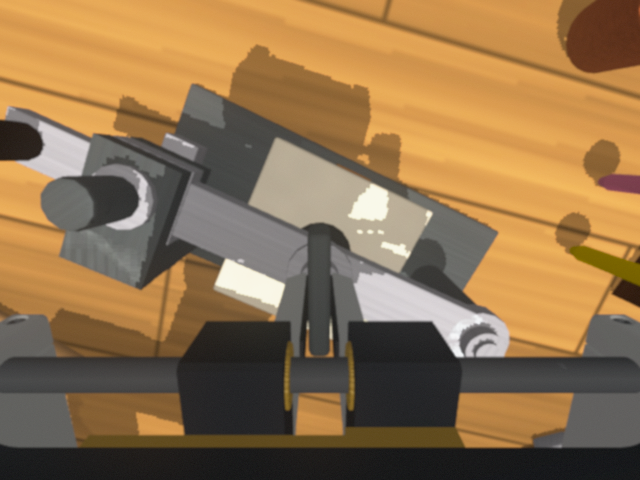

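View pics/s9.png

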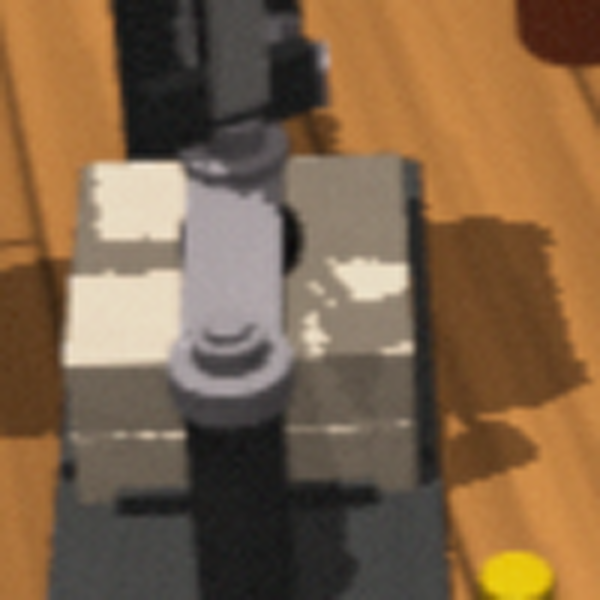

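```bash
python3 - <<'E'
from h import *
j0=np.array(telemetry.current_joints())
for k in (2.6,2.5,2.4,2.3,2.2,2.22,2.24,2.26,2.28,2.3,2.33,2.36,2.4):
    j=j0.copy(); j[5]=-1.4672+k; r.movej(j)
    t=[]
    for _ in range(6): r.hold(0.02); t.append(telemetry.current_torque()[2])
    print(f"{k:.2f} {telemetry.current_joints()[5]+1.4672:.3f} tz {np.mean(t):.3f} sd {np.std(t):.3f}")
print(telemetry.current_t(),telemetry.current_opening())
E
```

```text
2.60 2.601 tz 0.254 sd 0.035
2.50 2.502 tz 0.222 sd 0.031
2.40 2.402 tz 0.214 sd 0.040
2.30 2.302 tz 0.197 sd 0.022
2.20 2.202 tz 0.163 sd 0.023
2.22 2.222 tz 0.112 sd 0.031
2.24 2.242 tz 0.148 sd 0.025
2.26 2.262 tz 0.141 sd 0.034
2.28 2.282 tz 0.103 sd 0.021
2.30 2.302 tz 0.154 sd 0.013
2.33 2.332 tz 0.115 sd 0.022
2.36 2.362 tz 0.144 sd 0.029
2.40 2.402 tz 0.114 sd 0.018
42.7083 0.011724811217637209
```

Averaging the forward and backward branches cancels the friction: about 7 N at k=2.2, 18 at 2.3, 22 at 2.4, 26 at 2.5 and 36 at 2.6. First touch is near k = 2.0. I'll set 2.45 (about 24 N), release, retreat and check.

```bash
python3 - <<'E'
from h import *
j0=np.array(telemetry.current_joints())
j=j0.copy(); j[5]=-1.4672+2.45; r.movej(j); r.hold(.1)
print(telemetry.current_torque()[2])
gripper_to(0.04); p=telemetry.current_ee_pos(); r.move_l([p[0],p[1],.28],vel=.2)
im=vision.snapshot("wrist"); save("w10",im)
r.move_l([0.35,0.25,.38],vel=.3)
im=vision.snapshot("top"); save("t10",im)
im=vision.snapshot("side"); save("s10",im)
save("t10c",cv2.resize(im[180:370,190:490],(800,507),interpolation=cv2.INTER_CUBIC)) if 0 else None
print(telemetry.current_t(),telemetry.current_wrist_force())
E
```

```text
0.03857198683004988
45.55 [-0.12640951 -0.30660678  0.4284928 ]
```

View pics/w10.png

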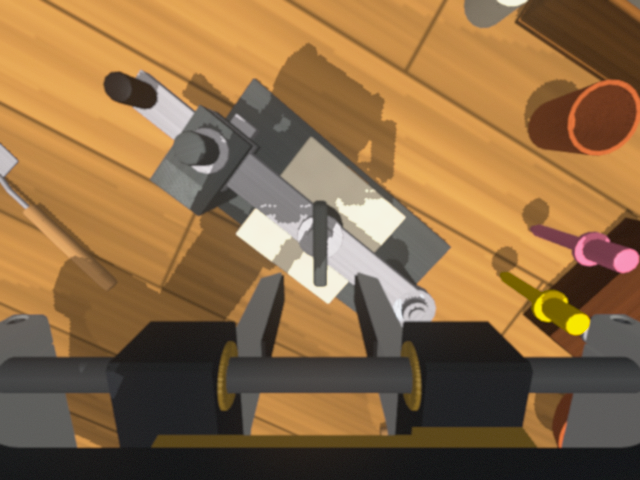

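View pics/t10.png

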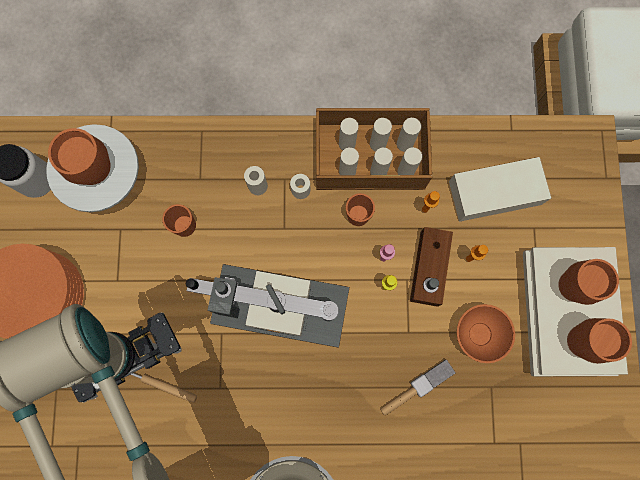

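View pics/s10.png

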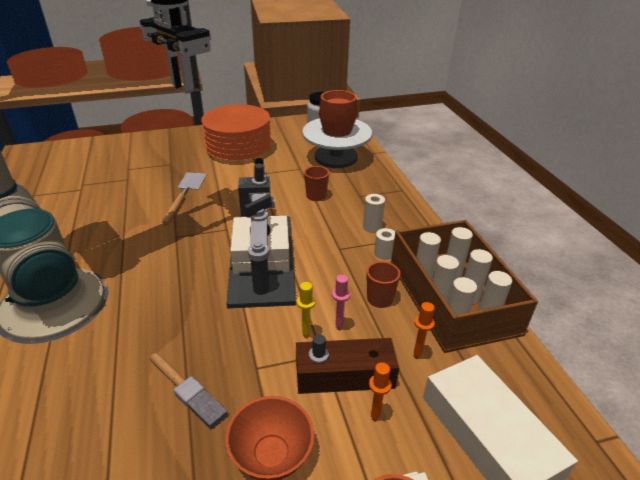

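Wing, pin, bar, cups and short pin are all as wanted: the wing is still square to the jaws, so it turned 2.45 rad net and did not spring back. Handing in.

```bash
python3 - <<'E'
from h import *
print(r.sign_off(),telemetry.current_t())
E
```

```text
the job is handed in; nothing more can be done
the job is handed in; nothing more can be done
```

The clamp is closed and the job was handed in at about 46 s of the 72 s allowed. The robot was clear of everything.

- **Bar:** I swung it by its knob until it hit the stop. It did not move under a second push of about 15 N.
- **Long pin:** It went through the fork and bar and past the catch. It stopped within 1 mm of the calculated height for a seated flange and held against a second push of about 30 N. The side picture shows the flange on the fork.
- **Wing handle:** I turned it clockwise 2.45 rad net. The pad force is my estimate of about 24 N from the torque readings, with first touch near 2.0 rad. The highest was about 40 N, briefly, before I backed off. In the last wrist picture the wing had not sprung back.
- **Everything else:** In the final pictures both cups are standing, the short pin is in its rack and the look-alike pins are untouched.

**What did not go to plan:**
- **First grip:** My first grip on the handle caught the hub (21 mm) instead of the 12 mm wing, so I let go and regripped higher.
- **Torque readings:** Single readings were misleading because friction changed sign after each step. I averaged readings from turning both ways, and the result is good to perhaps 5–10 N.
- **Wrist camera:** It disagreed with the other two cameras by about 3 mm, which did not affect the fit.

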